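Pass filter cartridges through the sash hatch

TASK

Raise the hatch's sash and draw the empty white carrier by its orange tab out along its lane until it is wholly in front of the sash. Lay every filter cartridge into it, one to a cell and lying flat along it, slide the loaded carrier back under the sash until it is fully home against the hatch's back, and lower the sash fully. Leave the bottle, the dish and the glove box where they are, and end with everything released.

Things in the scene. Friction and masses are not known exactly. Their poses are not given: they have to be found in the camera images.
- hatch: pass-through hatch, fixed: a clear chamber (walls, back and roof; 150 mm deep, roof at 160 mm) closed in front by a vertical sliding sash. Origin on the bench below the sash's middle; x points into the chamber, away from the robot, y left, z up. The sash runs between posts 24 mm wide at y = +-143 mm, 300 mm high. Sash and posts, but for the handle, lie within 10 mm of the plane x = 0
- lane_start (a point): near end of the hatch's lane, on its middle line, on top of its plate, 240 mm before the sash: a grey plate, top 6 mm above the bench, between two aluminium rails 26 mm high, 262 mm apart inside and 286 mm over their outsides. It runs along the hatch's x under the sash to the chamber's back, the stop, 152 mm beyond the sash. Lips at the near end stop the carrier with its origin 178 mm before it
- hatch_home (a point): where the carrier's origin lies when it is fully home, its far wall against the chamber's back: 90 mm inside the sash's plane, 6 mm above the bench (on the lane's plate); axes as the hatch's
- sash (a joint): height in m by which the sash is raised: 0 = fully down, 0.155 = fully up. The lower edge of its pane (framed glass, 160 mm high, 258 wide) is 8 mm above the bench when down, 163 mm when fully up. It stays where it is left; raising takes about 9 N, pressing down about 3 N, plus some damping
- sash_handle (a point): middle of the sash's handle, a red round bar 12 mm thick and 160 mm long along the hatch's y, 47 mm in front of the sash's plane, on two brackets 75 mm either side of the middle. 120 mm above the bench when the sash is down; rises with the sash
- carrier: loose white carrier, 124 mm (x) by 256 mm (y), 0.3 kg, standing in the lane (at first inside the hatch, empty), 3 mm free of each rail. Origin at the centre of its underside; axes as the hatch's when straight in the lane. Floor 6 mm thick; walls and ribs to 26 mm. Four cells side by side along y, 62 mm apart, each 58 wide and 116 long (x). Ribs are 4 mm thick, only 20 mm long at the cells' ends
- carrier_tab (a point): on the carrier's upright orange tab, in the middle of its near edge: 69 mm from the carrier's origin towards -x and 65 mm above its underside. The tab is 14 mm thick along x (62 to 76 mm from the origin), 24 mm wide along y, and its top is 87 mm above the underside. When the carrier is home the tab's near face is 14 mm beyond the sash's plane
- cell1 (a point): middle of cell 1 of the carrier, counted from the robot's right (-y): where the middle of a cartridge lying in it along the carrier's x should be, 27 mm above the carrier's underside
- cell2 (a point): middle of cell 2 of the carrier, counted from the robot's right (-y): where the middle of a cartridge lying in it along the carrier's x should be, 27 mm above the carrier's underside
- cell3 (a point): middle of cell 3 of the carrier, counted from the robot's right (-y): where the middle of a cartridge lying in it along the carrier's x should be, 27 mm above the carrier's underside
- cell4 (a point): middle of cell 4 of the carrier, counted from the robot's right (-y): where the middle of a cartridge lying in it along the carrier's x should be, 27 mm above the carrier's underside
- cartridge1: a filter cartridge, dumbbell-shaped, 100 mm long, lying: a dark barrel 32 mm in diameter and 62 mm long with a white label, between two square amber end caps 42 mm wide with cut corners (56 mm corner to corner), 20 mm long each. 0.12 kg. Origin at its middle, on its axis, 21 mm above what it lies on; x along the axis (either way round is the same). May be absent: there are two to four
- cartridge2: another filter cartridge like cartridge1, or absent
- cartridge3: another filter cartridge like cartridge1, or absent
- cartridge4: another filter cartridge like cartridge1, or absent
- bottle: bystander: amber bottle standing on the bench, 60 mm in diameter, 150 mm high; origin at the centre of its underside
- dish: bystander: round steel dish, 110 mm across, 45 mm high; origin at the centre of its underside
- glovebox: bystander: blue box of gloves, 120 by 220 by 70 mm; origin at the centre of its underside, long side along its y
There are look-alikes about, which are no part of the job. Leave any green or purple look-alike of the cartridge2 alone.

How it is judged:
By the outcome, as a careful person would: the job done as asked, in the order asked, and still so for the second after the job is handed in, with the robot touching nothing.
Of cartridge1, cartridge2, cartridge3, cartridge4 only 2 to 4 are there at a start; the rules pass over those that are not, and their reading is None.
At some moment in a run one of cartridge1, cartridge2, cartridge3, cartridge4 may be knocked a few centimetres aside while the robot is not near it.
Once in a run the grip may slacken for a moment while it holds something.
It also fails if it takes over 210 s, if anything falls off the work surface, if the arm or the gripper's body presses on something with over 40 N, if the wrist force passes 120 N, or if a joint passes its speed limit or range.

ROBOT

A 6-joint arm with a two-finger parallel gripper is mounted at the origin on the work surface. World frame = base frame: x ahead of the robot, y to its left, z up, the work surface at z = 0. Lengths are in m, angles in rad, forces in N, time in s.
With the tool pointing down it reaches from about 0.275 to 0.75 m from the base axis. Payload 10.2 kg.
Tool frame: the origin (TCP) lies midway between the tips of the shut fingers; the grasp point (between the pads) lies 19 mm behind it (env.hold_point_z is the distance from the TCP to the grasp point, in m); z points along the fingers, y is the line along which they close (so a half turn about z gives the same grasp; the last joint's range is limited). The gripper opens to 85 mm and grips with 20 to 120 N. Pads are 22 mm wide; open, the fingers measure 114 mm over their backs; the gripper's body (76 mm by 85 mm) begins 54 mm behind the grasp point. The pads swing forward as they close: fully open they stand 13 mm farther back than shut.
Start: joints at [1.057, 0.313, 1.498, -0, 1.331, -0.223], TCP at [0.151, 0.503, 0.231] pointing down, gripper open.
Joint ranges: [-2.94, 2.94], [-0.97, 2.17], [0.19, 2.56], [-1.23, 4.37], [0.02, 3.11], [-2.88, 2.88]. Speed limits (rad/s): [2.39, 2.39, 3.01, 3.14, 3.14, 3.14].

INTERFACE

Orientations are given as a unit quaternion [x, y, z, w].
In Python, from bench import env, kinematics, monitor, eyes, job gives the robot as it stands. The module is installed in compiled form; this text tells all that it offers. Calls block until the motion is done:
- env.reach(position, orientation): joint-space move of the TCP to a pose.
- env.movel(position, velocity=0.15, frame=None, guard=None): straight line of the TCP; frame=None keeps the orientation; velocity is the mean speed in m/s. With guard (N) it stops when the force on the tool has changed by that much, and returns True; else False.
- env.set_joints(angles): joint-space move.
- env.release() and env.close_gripper(effort=None): open the fingers fully, or close them until they stop; effort is the grip in N (None keeps the last).
- env.hold(seconds).
- kinematics.ik(position, orientation): joint angles nearest the present ones, or None.
- monitor.sense(): the state.
- eyes.grab_frame(name): name is "scene" or "top"; returns a dict with "frame" (420x560x3 uint8, red, green, blue), "mtx" (3x3 intrinsics, pixels), "view" (4x4, takes a point from world to camera coordinates). Camera axes: x right, y down, z forward; pixel columns grow to the right and rows downward; lengths in m; the calibration is good to about 2 mm. A picture is of the moment at which its call begins. There is no depth.
A pose or a line that the arm cannot do raises env.MotionError and nothing moves.
- job.hand_in(): hands the job in; it is judged then, once.
The state is a dict: "clock": time; "joints": joint angles; "qvel": joint speeds; "joint_efforts": joint torques, N m; "position": TCP position; "ee_rot": TCP orientation; "contact_force": force on the tool from outside, world axes, zero at the start; "ft_torque": the same for the moment, N m; "finger_gap": opening from 0.0 (shut) to 1.0 (fully open); "gripper_force": force on a finger pad.
Only numpy, scipy, OpenCV 4.12 (cv2) and the standard library are available. Lean on these libraries where they do the work, as an engineer would, in place of code of your own. Each camera call takes 0.05 s, during which the arm holds its last target. There are 200 camera calls.

## Working session

There is one attempt and no reset: what is moved stays moved. The work goes in short steps, each a Python script; the robot and the scene stay as the last script left them, time stands still between calls to the robot, and variables do not carry over. Pictures are saved under pics/ and viewed, at most 14 in all, crops included, and the job is handed in when it is done.

```bash
mkdir -p pics; ls; python3 - <<'E'
from bench import env,kinematics,monitor,eyes,job
import cv2,numpy as np
np.set_printoptions(precision=4,suppress=True)
for n in("scene","top"):
    f=eyes.grab_frame(n); np.savez(f"pics/{n}0.npz",**f)
    cv2.imwrite(f"pics/{n}0.png",cv2.resize(f["frame"][...,::-1],(800,600),interpolation=cv2.INTER_CUBIC))
    print(n,f["mtx"],f["view"])
print(monitor.sense(), env.hold_point_z)
E
```

```text
pics
scene [[388.2565   0.     277.5127]
 [  0.     388.2565 212.4775]
 [  0.       0.       1.    ]] [[ 0.0589  0.9983  0.0047 -0.1347]
 [ 0.9403 -0.0539 -0.336  -0.4175]
 [-0.3351  0.0242 -0.9419  1.4568]
 [ 0.      0.      0.      1.    ]]
top [[474.8654   0.     276.4852]
 [  0.     474.8654 204.2211]
 [  0.       0.       1.    ]] [[-0.0084 -0.9998  0.0193  0.0991]
 [-0.9973  0.0069 -0.0735  0.4926]
 [ 0.0734 -0.0198 -0.9971  1.5732]
 [ 0.      0.      0.      1.    ]]
{'clock': 0.1, 'joints': array([ 1.0566,  0.3134,  1.4984, -0.    ,  1.331 , -0.2234]), 'qvel': array([ 0.001 , -0.0009, -0.0022,  0.002 , -0.0004,  0.0006]), 'joint_efforts': array([  0.0026, -41.29  , -26.0143,  -0.0001,   0.003 ,  -0.    ]), 'position': array([0.1504, 0.5027, 0.2308]), 'ee_rot': array([ 0.1449,  0.9894, -0.0005, -0.0002]), 'contact_force': array([ 0.0099, -0.44  , -0.1036]), 'ft_torque': array([-0.0293, -0.0892, -0.0072]), 'gripper_force': 0.0, 'finger_gap': 1.000980834394515} 0.0187
```

View pics/scene0.png

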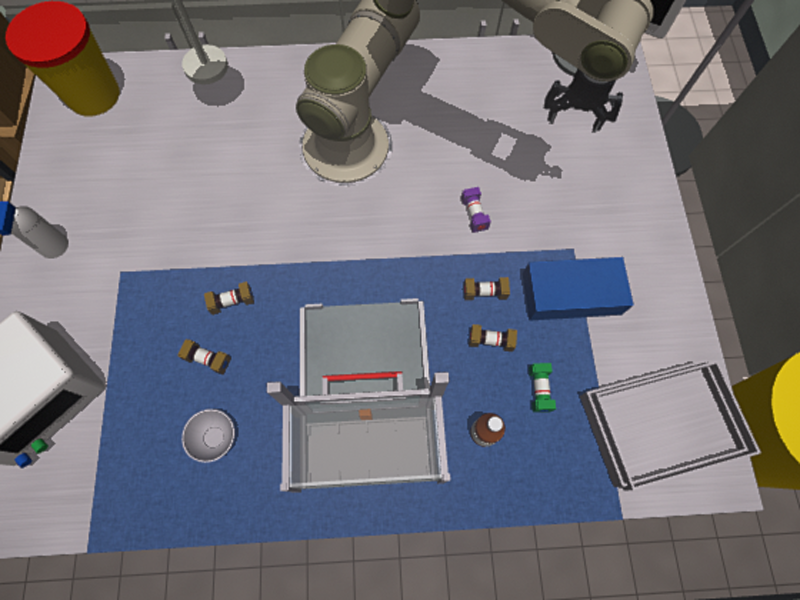

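View pics/top0.png

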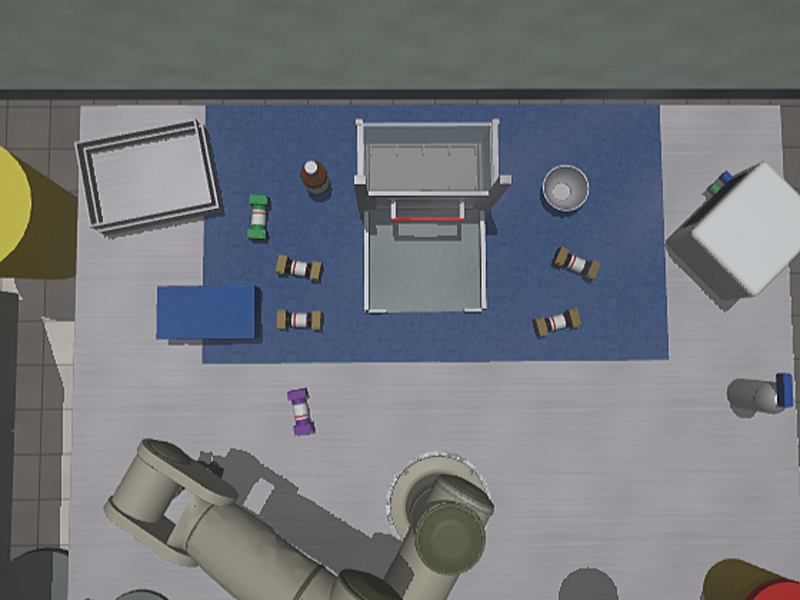

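Scene: four amber cartridges at scene (229,297), (204,356), (486,288), (493,338), and at top (557,323), (577,263), (300,320), (299,268). The sash is down with its red handle at top (392–464,218), and the tab shows at scene (365,413). The green and purple ones are look-alikes. Next I'll take enlarged crops of the hatch and segment the caps.

```bash
cat > h.py <<'E'
import numpy as np,cv2
from bench import env,kinematics,monitor,eyes,job
np.set_printoptions(precision=4,suppress=True)
def tri(ft,fs,pt,ps):
    P=[f["mtx"]@f["view"][:3] for f in(ft,fs)]
    X=cv2.triangulatePoints(P[0],P[1],np.array(pt,float).reshape(2,1),np.array(ps,float).reshape(2,1))[:,0]
    return X[:3]/X[3]
def proj(f,X):
    q=(f["mtx"]@f["view"][:3])@np.append(X,1); return q[:2]/q[2]
def plane(f,p,z):
    "point of the pixel's ray at height z"
    R,t=f["view"][:3,:3],f["view"][:3,3]; c=-R.T@t
    d=R.T@np.linalg.inv(f["mtx"])@np.array([p[0],p[1],1.]); return c+d*(z-c[2])/d[2]
def caps(f):
    "amber cap blobs: centroid, area"
    h=cv2.cvtColor(f["frame"],cv2.COLOR_RGB2HSV)
    m=cv2.inRange(h,(12,110,50),(26,255,255))
    n,l,s,c=cv2.connectedComponentsWithStats(m)
    return [(c[i].round(1).tolist(),int(s[i,4])) for i in range(1,n) if 40<s[i,4]<600]
E
python3 - <<'E'
from h import *
T,S=[dict(np.load(f"pics/{n}0.npz")) for n in("top","scene")]
for n,f in(("T",T),("S",S)):
    print(n,caps(f))
a=cv2.resize(T["frame"][75:225,240:365,::-1],None,fx=4,fy=4,interpolation=cv2.INTER_CUBIC)
b=cv2.resize(S["frame"][200:350,180:325,::-1],None,fx=4,fy=4,interpolation=cv2.INTER_CUBIC)
cv2.imwrite("pics/ct.png",a);cv2.imwrite("pics/cs.png",b)
E
```

```text
T []
S [([3.3, 132.1], 108), ([328.9, 200.5], 73), ([353.0, 199.8], 64), ([170.7, 203.2], 69), ([146.7, 210.2], 71), ([333.0, 233.4], 79), ([357.8, 236.6], 73), ([129.6, 244.0], 79), ([152.3, 252.4], 83)]
```

View pics/ct.png

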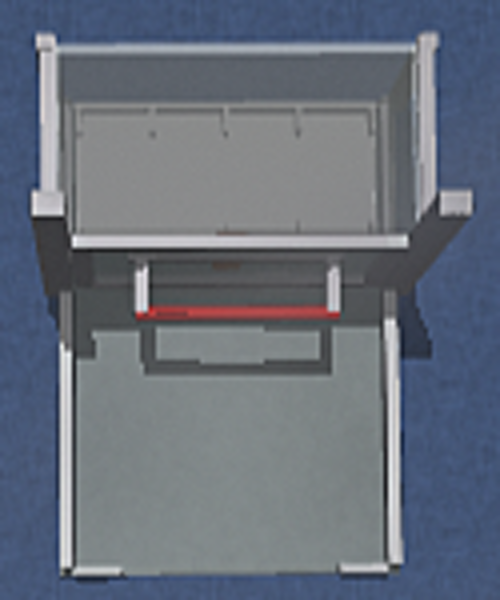

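View pics/cs.png

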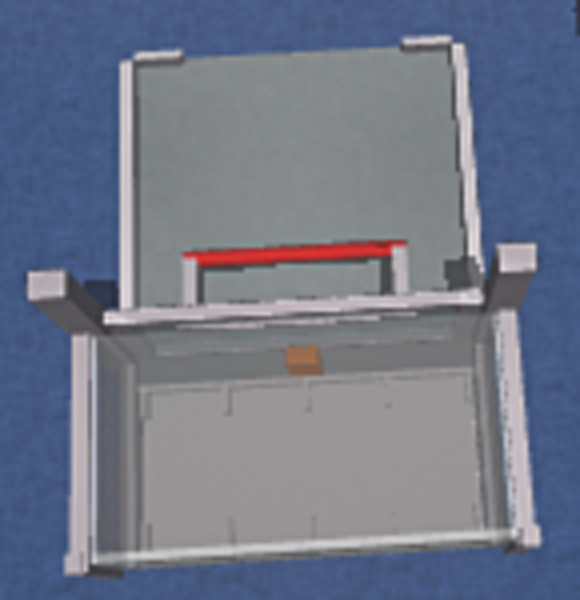

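The top crop shows post tops at (48,203) and (456,203), the handle from (137,313) to (340,313), and the lane's near end at y≈572. The scene crop shows post tops at (48,285) and (517,258), handle ends at (183,259) and (406,245), and the tab top at (303,358).

```bash
sed -i 's/(12,110,50),(26,255,255)/(10,90,40),(30,255,255)/; s/40<s\[i,4\]/25<s[i,4]/' h.py
python3 - <<'E'
from h import *
T,S=[dict(np.load(f"pics/{n}0.npz")) for n in("top","scene")]
ct=lambda u,v:((u+.5)/4-.5+240,(v+.5)/4-.5+75)
cs=lambda u,v:((u+.5)/4-.5+180,(v+.5)/4-.5+200)
for n,a,b in(("post+y",(48,203),(517,258)),("post-y",(456,203),(48,285)),("handle+y",(137,313),(406,245)),("handle-y",(340,313),(183,259)),
 ("backpost+y",(45,38),(530,543)),("backpost-y",(428,38),(75,572)),("lane+y",(62,572),(466,45)),("lane-y",(400,568),(121,62)),("tab",(231,262),(303,360))):
    print(n,tri(T,S,ct(*a),cs(*b)))
print(plane(S,cs(303,360),.093))
print("T",caps(T)); print("S",caps(S))
h=cv2.cvtColor(T["frame"],cv2.COLOR_RGB2HSV); print(h[226,375:386], h[224,214:226])
E
```

```text
post+y [0.6939 0.1688 0.2968]
post-y [ 0.6934 -0.1173  0.294 ]
handle+y [0.6459 0.1053 0.134 ]
handle-y [ 0.6459 -0.0547  0.1294]
backpost+y [0.8558 0.1745 0.1635]
backpost-y [ 0.8563 -0.1236  0.1602]
lane+y [0.4497 0.1688 0.0053]
lane-y [ 0.4505 -0.1171  0.0108]
tab [0.7079 0.0241 0.0296]
[0.7175 0.0276 0.093 ]
T [([224.5, 117.4], 35), ([212.9, 122.8], 34), ([222.2, 125.8], 32), ([393.0, 178.8], 73), ([196.6, 184.7], 73), ([220.2, 189.0], 72), ([196.5, 223.3], 71), ([402.2, 222.0], 66), ([220.8, 223.6], 73), ([378.8, 228.0], 65)]
S [([3.4, 131.8], 119), ([328.9, 200.6], 77), ([353.0, 199.8], 71), ([170.7, 203.5], 77), ([147.1, 210.9], 82), ([333.0, 233.5], 84), ([357.6, 237.1], 86), ([129.7, 244.0], 82), ([152.3, 252.4], 92), ([255.5, 289.8], 53)]
[[ 12  22  59]
 [ 22 104 132]
 [ 21  98 125]
 [ 21  96 122]
 [ 20  97 123]
 [ 21  99 124]
 [ 21 101 131]
 [167  29  61]
 [154  35  59]
 [160  42  55]
 [120   3  99]] [[  4  14 124]
 [166  55  51]
 [171  40  63]
 [160  39  59]
 [ 21  92 116]
 [ 21 102 140]
 [ 21  99 136]
 [ 22  99 136]
 [ 22  99 136]
 [ 22 105 146]
 [  8  66  62]
 [120  42  55]]
```

Everything agrees with the text: hatch origin ≈ (0.693, 0.0257), yaw ≈ 0, handle 47 mm in front, lane start at x≈0.452. Next I'll locate the cartridges and check IK for the tilted tab grasp.

```bash
cat >> h.py <<'E'
from scipy.spatial.transform import Rotation as Ro
HX,HY=0.6928,0.0257
def quat(yaw,tilt=90.,flip=False):
    "tool z points at azimuth yaw (deg), tilt deg below horizontal; tool y horizontal"
    a,t=np.radians([yaw,tilt]); z=np.array([np.cos(t)*np.cos(a),np.cos(t)*np.sin(a),-np.sin(t)])
    y=np.array([-np.sin(a),np.cos(a),0])*(-1 if flip else 1)
    return Ro.from_matrix(np.c_[np.cross(y,z),y,z]).as_quat()
def st(): 
    s=monitor.sense(); print("t%.1f"%s["clock"],s["position"],"gap %.3f"%s["finger_gap"],"F",s["contact_force"],"q",s["joints"])
E
python3 - <<'E'
from h import *
T,S=[dict(np.load(f"pics/{n}0.npz")) for n in("top","scene")]
for n,a,b in(("A",(196.6,184.7),(357.6,237.1)),("A",(220.2,189),(333,233.5)),("B",(196.5,223.3),(353,199.8)),("B",(220.8,223.6),(328.9,200.6)),
 ("C",(402.2,222),(147.1,210.9)),("C",(378.8,228),(170.7,203.5)),("D",(393,178.8),(152.3,252.4)),("D",(415.5,189),(129.7,244))):
    print(n,tri(T,S,a,b),plane(T,a,.035))
for tilt in(0,15,25,35,45,60,75,90):
  r=""
  for fl in(0,1):
    o=quat(0,tilt,fl); d=np.array([np.cos(np.radians(tilt)),0,-np.sin(np.radians(tilt))])
    for x in(.7135,.65,.60,.55,.50,.4455):
        q=kinematics.ik(np.array([x,HY,.071])+.019*d,o); r+="1" if q is not None else "0"
        if x==.7135 and q is not None: r+=str(q.round(2))
    r+=" h:"
    for z in(.08,.26): q=kinematics.ik(np.array([.66,HY,z]),o); r+="1" if q is not None else "0"
  print(tilt,r)
E
```

```text
A [0.5594 0.3604 0.0289] [0.5587 0.3597 0.035 ]
A [0.5441 0.2817 0.0333] [0.5439 0.2817 0.035 ]
B [0.4311 0.3603 0.0317] [0.4309 0.3595 0.035 ]
B [0.4295 0.2802 0.0318] [0.4293 0.2797 0.035 ]
C [ 0.4301 -0.3222  0.028 ] [ 0.43   -0.3212  0.035 ]
C [ 0.4107 -0.2428  0.034 ] [ 0.4107 -0.2427  0.035 ]
D [ 0.5742 -0.2937  0.0376] [ 0.5745 -0.2943  0.035 ]
D [ 0.5403 -0.3703  0.0294] [ 0.5398 -0.3689  0.035 ]
0 1[-0.19  0.95  1.82  2.94  1.21  1.64]11111 h:111[-0.19  0.95  1.82  2.94  1.21 -1.5 ]11111 h:11
15 1[-0.19  0.82  1.84  2.89  0.83  1.69]11110 h:111[-0.19  0.82  1.84  2.89  0.83 -1.45]11110 h:11
25 1[-0.18  0.75  1.81  2.83  0.56  1.76]11111 h:111[-0.18  0.75  1.81  2.83  0.56 -1.38]11111 h:11
35 1[-0.18  0.7   1.75  2.62  0.29  1.97]11111 h:111[-0.18  0.7   1.75  2.62  0.29 -1.17]11111 h:11
45 011111 h:111[-0.17  0.68  1.66  1.38  0.12  0.08]11111 h:11
60 1[-0.15  0.7   1.49  0.18  0.44 -1.87]11111 h:111[-0.15  0.7   1.49  0.18  0.44  1.28]11111 h:11
75 1[-0.14  0.77  1.27  0.05  0.84 -1.74]11111 h:111[-0.14  0.77  1.27  0.05  0.84  1.4 ]11111 h:11
90 1[-0.13  0.89  1.01 -0.    1.23 -1.7 ]11111 h:111[-0.13  0.89  1.01 -0.    1.23  1.44]11111 h:11
```

```bash
python3 - <<'E'
from h import *
env.close_gripper(30)
qs=[(np.abs(kinematics.ik(np.array([.5,HY,.30]),quat(0,0,f))-monitor.sense()["joints"]).max(),f) for f in(0,1)]
f=min(qs)[1]; print(qs)
env.reach([.45,HY,.30],quat(0,0,f)); st()
env.movel([.5,HY,.084],.15); env.movel([.664,HY,.084],.12,guard=8); st()
print(env.movel([.664,HY,.31],.05,guard=25)); st()
F=eyes.grab_frame("scene"); cv2.imwrite("pics/s1.png",cv2.resize(F["frame"][...,::-1],(800,600)))
E
```

```text
[(np.float64(2.6677879732582443), 0), (np.float64(2.6677879732582443), 1)]Traceback (most recent call last):
  File "<stdin>", line 5, in <module>
bench.MotionError: the arm cannot take that pose within its joint ranges
```

```bash
python3 - <<'E'
from h import *
f=1; o=quat(0,0,f)
env.reach([.52,HY,.28],o); st()
env.movel([.54,HY,.084],.15); env.movel([.664,HY,.084],.12,guard=8); st()
print(env.movel([.664,HY,.31],.05,guard=25)); st()
F=eyes.grab_frame("scene"); cv2.imwrite("pics/s1.png",cv2.resize(F["frame"][...,::-1],(800,600)))
E
```

```text
t3.2 [0.5201 0.0262 0.2802] gap 0.002 F [ 0.3004  1.0926 -0.3018] q [-0.3551  0.1339  2.4403  2.7261  1.0434 -1.3524]
t5.8 [0.6635 0.0257 0.0838] gap 0.003 F [-0.5629 -0.909   0.1171] q [-0.2253  0.8832  2.0275  2.9104  1.3451 -1.5181]
True
t8.9 [0.6631 0.0258 0.258 ] gap 0.001 F [ 0.1542 -0.0078 -2.1231] q [-0.2252  0.4271  2.0632  2.8592  0.9269 -1.4004]
```

View pics/s1.png

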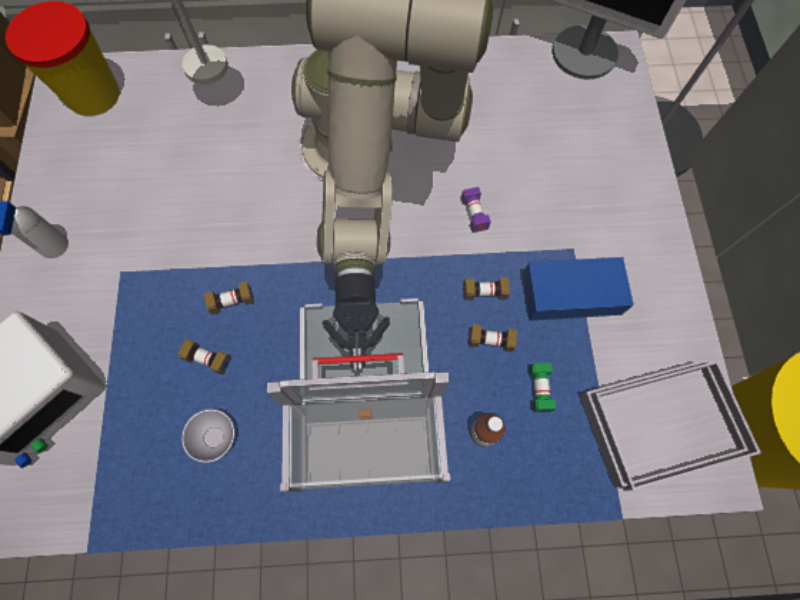

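Sash fully up: the handle is at scene (358,358), with the pushed height 0.258 as predicted, and the cartridges are unmoved. Now the tab.

```bash
cat >> h.py <<'E'
D25=np.array([np.cos(np.radians(25)),0,-np.sin(np.radians(25))]); O25=quat(0,25,1)
def tabtcp(x,z=.071): return np.array([x,HY,z])+.019*D25
E
python3 - <<'E'
from h import *
env.movel([.60,HY,.252],.15)
env.reach(tabtcp(.56,.12),O25); env.release()
env.movel(tabtcp(.60),.15); print(env.movel(tabtcp(.714),.1,guard=8)); st()
env.close_gripper(60); st()
print(env.movel(tabtcp(.60),.08,guard=20)); st()
print(env.movel(tabtcp(.46),.08,guard=20)); st()
F=eyes.grab_frame("top"); cv2.imwrite("pics/t2.png",cv2.resize(F["frame"][...,::-1],(800,600)))
E
```

```text
False
t12.8 [0.7308 0.0257 0.0628] gap 1.004 F [-0.5406  0.4347  0.6932] q [-0.1832  0.7475  1.806   2.8265  0.5618 -1.3798]
t13.4 [0.7312 0.0259 0.0631] gap 0.271 F [-2.2451  1.8379  1.5049] q [-0.1829  0.7476  1.8052  2.8263  0.5619 -1.3797]
False
t15.0 [0.6172 0.0257 0.0631] gap 0.270 F [-3.9942 -0.8632  2.7174] q [-0.2389  0.6331  2.134   2.8297  0.7737 -1.4466]
False
t16.9 [0.4772 0.0256 0.063 ] gap 0.267 F [-1.6602 -1.6506  3.0734] q [-0.3856  0.5743  2.5204  2.7476  1.0912 -1.551 ]
```

View pics/t2.png

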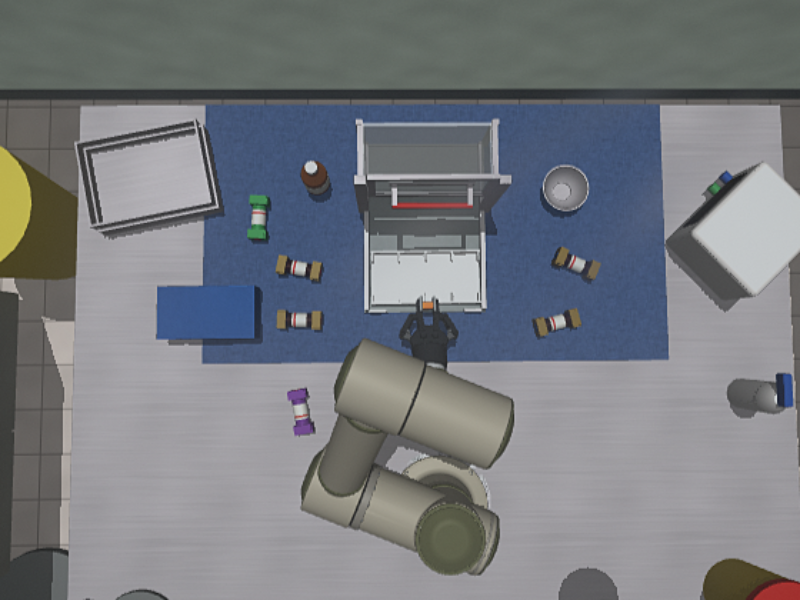

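The carrier is out at top (371–482, 250–305), well in front of the sash. I'll release, retreat, then measure the carrier and cartridges in both views.

```bash
python3 - <<'E'
from h import *
env.release(); p=tabtcp(.46); env.movel([p[0],HY,.2],.15); st()
env.reach([.40,-.2,.25],quat(0,90,1)); st()
T=eyes.grab_frame("top");S=eyes.grab_frame("scene")
for n,f in(("top",T),("scene",S)): np.savez(f"pics/{n}3.npz",**f); print(n,caps(f))
a=cv2.resize(T["frame"][165:225,250:350,::-1],None,fx=6,fy=6,interpolation=cv2.INTER_CUBIC)
b=cv2.resize(S["frame"][205:255,200:310,::-1],None,fx=5.5,fy=5.5,interpolation=cv2.INTER_CUBIC)[:240]
im=np.zeros((600,610,3),np.uint8); im[:360,:600]=a; im[360:600,:605]=b[:,:605]; cv2.imwrite("pics/c3.png",im)
E
```

```text
t18.6 [0.4769 0.0258 0.1993] gap 1.000 F [-0.1606  0.6407  0.6942] q [-0.3858 -0.0069  2.4644  2.4139  0.5381 -1.0879]
t20.7 [ 0.4    -0.1996  0.2496] gap 0.998 F [ 0.6851 -0.4924 -0.3636] q [-0.7264  0.1252  1.6843  0.0007  1.3331  0.8436]
top [([223.6, 121.6], 70), ([213.0, 123.1], 36), ([393.0, 178.8], 71), ([196.6, 184.7], 74), ([220.2, 189.0], 72), ([299.1, 213.4], 29), ([196.5, 223.3], 71), ([220.7, 223.7], 74)]
scene [([3.3, 131.8], 118), ([328.9, 200.6], 77), ([353.0, 200.0], 73), ([171.0, 204.3], 91), ([147.1, 210.9], 82), ([332.9, 233.5], 83), ([357.7, 236.9], 84), ([129.7, 244.0], 82), ([152.3, 252.4], 92)]
```

View pics/c3.png

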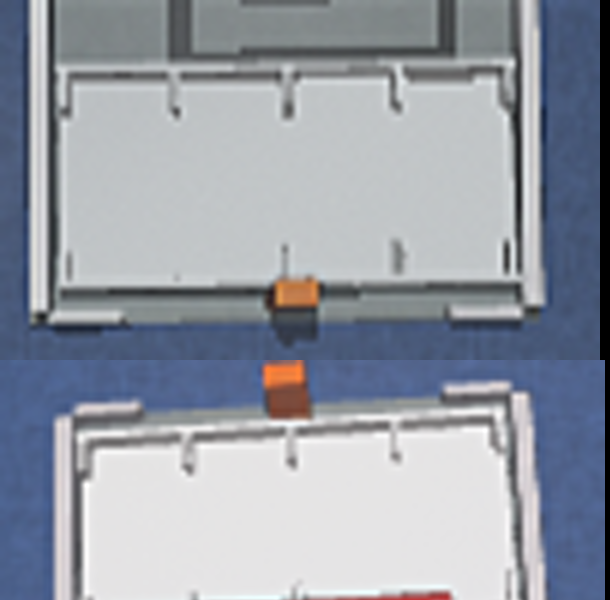

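The crop shows the carrier's far-wall outer edge at y≈63, its near edge at y≈287, side edges at x≈57 and 521, and the tab top at (297,293).

```bash
python3 - <<'E'
from h import *
T=dict(np.load("pics/top3.npz"));S=dict(np.load("pics/scene3.npz"))
ct=lambda u,v:((u+.5)/6-.5+250,(v+.5)/6-.5+165)
cs=lambda u,v:((u+.5)/5.5-.5+200,(v-360+.5)/5.5-.5+205)
for u,v,z in((286,63,.032),(286,287,.032),(57,180,.032),(521,180,.032),(297,293,.093)): print(plane(T,ct(u,v),z))
# rib inner tips (far ends near / near ones): far mid rib T, near mid rib S
print("near wall mid rib end S",plane(S,cs(292,466),.032), "far mid rib end T",plane(T,ct(287,116),.032))
print("tab tri",tri(T,S,ct(297,293),cs(284,375)))
E
```

```text
[0.5893 0.0255 0.032 ]
[0.4645 0.027  0.032 ]
[0.5248 0.1531 0.032 ]
[ 0.5231 -0.1043  0.032 ]
[0.4579 0.025  0.093 ]
near wall mid rib end S [0.4962 0.0247 0.032 ] far mid rib end T [0.5596 0.0253 0.032 ]
tab tri [0.4583 0.0245 0.0846]
```

Carrier origin is ≈ (0.527, 0.025), and its length and width check out (125 × 257 mm). Now I'll pick and place, finding each cartridge afresh.

```bash
cat >> h.py <<'E'
CX,CY=.528,.0253
CELL={i:np.array([CX,CY+.062*(i-2.5)]) for i in(1,2,3,4)}
def find(near,R=.09):
    "cartridge middle and axis angle (deg) from the scene view's caps at z=.032, nearest to a guess"
    S=eyes.grab_frame("scene"); P=[plane(S,c,.032)[:2] for c,_ in caps(S)]
    best=[(np.linalg.norm((a+b)/2-near),(a+b)/2,a-b) for i,a in enumerate(P) for b in P[:i] if abs(np.linalg.norm(a-b)-.08)<.012]
    d,m,v=min(best,key=lambda t:t[0]); phi=np.degrees(np.arctan2(v[1],v[0]))%180
    print("found",m,"phi %.1f"%phi,"len %.4f"%np.linalg.norm(v),"off %.3f"%d); assert d<R
    return m,phi
def down(p,yaw):
    "downward orientation, of the two half turns the one with the smaller last joint"
    return min((quat(yaw+k,90) for k in(0,180)),key=lambda o:abs(kinematics.ik(np.array(p),o)[5]))
def pick(m,phi):
    o=down([*m,.1],phi); env.reach([*m,.13],o); env.release(); env.movel([*m,.03],.15); env.movel([*m,.010],.06,guard=12)
    env.close_gripper(60); env.hold(.2); env.movel([*m,.14],.12); g=monitor.sense()["finger_gap"]; st(); return g>.3
def place(c,z=.035):
    o=down([*c,.1],0); env.reach([*c,.14],o); print("gap before",monitor.sense()["finger_gap"])
    env.movel([*c,.07],.15); env.movel([*c,z],.06,guard=10); g=monitor.sense()["finger_gap"]; st()
    env.release(); env.hold(.2); env.movel([*c,.14],.15); return g>.3
E
python3 - <<'E'
from h import *
S=dict(np.load("pics/scene3.npz"))
for c in((357.7,236.9),(332.9,233.5),(353,200),(328.9,200.6),(147.1,210.9),(152.3,252.4),(129.7,244)): print(plane(S,c,.032))
m,phi=find(np.array([.557,-.332]))
if pick(m,phi): print(place(CELL[1]))
env.movel([.42,-.1,.2],.2)
for n in("top","scene"):
    F=eyes.grab_frame(n); np.savez(f"pics/{n}4.npz",**F); cv2.imwrite(f"pics/{n}4.png",cv2.resize(F["frame"][140:350,120:400,::-1],(800,600),interpolation=cv2.INTER_CUBIC))
E
```

```text
[0.5596 0.3599 0.032 ]
[0.5436 0.2815 0.032 ]
[0.432  0.3607 0.032 ]
[0.4296 0.2804 0.032 ]
[ 0.4316 -0.3195  0.032 ]
[ 0.5727 -0.2956  0.032 ]
[ 0.541  -0.3687  0.032 ]
found [ 0.5569 -0.3322] phi 66.6 len 0.0797 off 0.000
t25.4 [ 0.5566 -0.3319  0.139 ] gap 0.355 F [-0.1709 -0.4432 -0.6342] q [-0.7182  0.6604  1.2073 -0.      1.2756 -0.3092]
gap before 0.35019713138454917
t28.1 [ 0.5282 -0.0678  0.0351] gap 0.351 F [ 0.6319 -0.9217 -0.5325] q [-0.3478  0.5671  1.6865 -0.      0.8877  1.223 ]
True
```

View pics/scene4.png

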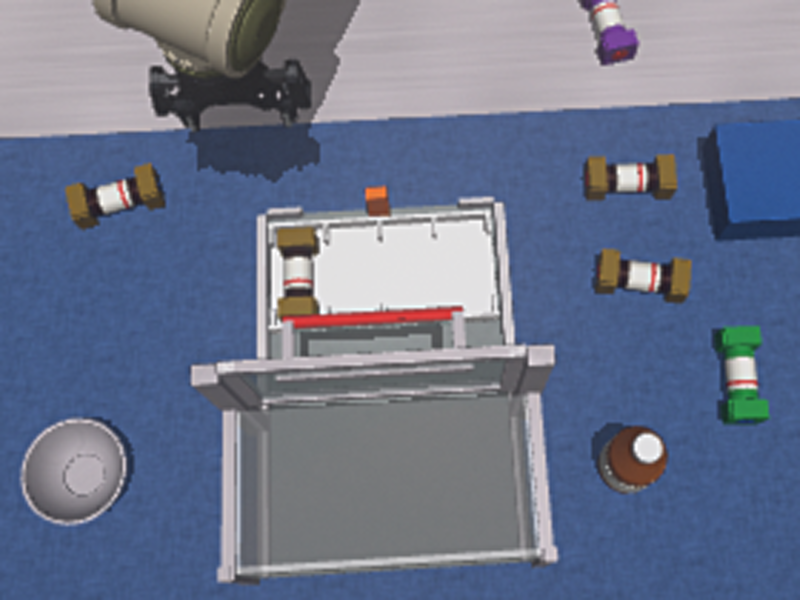

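Cartridge D lies flat in cell 1 at (297,270) in the crop, and the others are untouched. On to the next ones, checking the gap at each step.

```bash
python3 - <<'E'
from h import *
m,phi=find(np.array([.4204,-.2825]))
if pick(m,phi): print(place(CELL[2]))
env.movel([.42,-.0,.2],.2)
m,phi=find(np.array([.552,.321]))
ok=pick(m,phi)
if ok: print(place(CELL[4]))
env.movel([.42,.0,.2],.2)
for n in("top","scene"):
    F=eyes.grab_frame(n); np.savez(f"pics/{n}5.npz",**F); cv2.imwrite(f"pics/{n}5.png",cv2.resize(F["frame"][140:350,120:400,::-1],(800,600),interpolation=cv2.INTER_CUBIC))
E
```

```text
found [ 0.4215 -0.2811] phi 103.6 len 0.0797 off 0.002
t36.0 [ 0.4212 -0.2809  0.1393] gap 0.358 F [ 0.1779  1.0807 -1.0106] q [-0.8199  0.3667  1.6789 -0.      1.0974 -1.0577]
gap before 0.34959059199703363
t39.5 [ 0.5282 -0.0057  0.0351] gap 0.353 F [ 0.2178 -0.6044 -0.4412] q [-0.2328  0.5599  1.6998  0.      0.8817  1.3379]
True
found [0.5516 0.3209] phi 78.5 len 0.0797 off 0.000
t46.7 [0.5512 0.3207 0.1391] gap 0.353 F [ 0.8463 -0.0983 -1.246 ] q [0.3436 0.6377 1.2462 0.     1.2593 0.5445]
gap before 0.3546716121818593
t49.9 [0.5282 0.1183 0.0351] gap 0.358 F [ 0.5959  0.5709 -0.9366] q [ 0.0038  0.582   1.6591 -0.      0.9002 -1.567 ]
True
```

View pics/scene5.png

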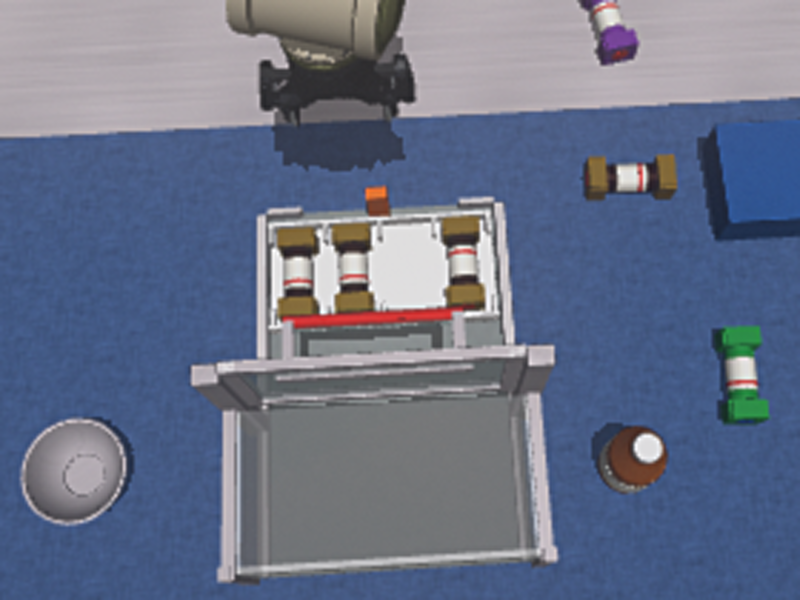

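Cells 1, 2 and 4 are filled, each cartridge flat. The last one is at (630,177) in the crop.

```bash
python3 - <<'E'
from h import *
m,phi=find(np.array([.4303,.3203]))
ok=pick(m,phi)
if ok: print(place(CELL[3],.037))
env.movel([.40,.0,.22],.2)
for n in("top","scene"):
    F=eyes.grab_frame(n); np.savez(f"pics/{n}6.npz",**F)
    cv2.imwrite(f"pics/{n}6.png",cv2.resize((F["frame"][150:240,235:355] if n=="top" else F["frame"][195:285,190:310])[...,::-1],(800,600),interpolation=cv2.INTER_CUBIC))
E
```

```text
found [0.4308 0.3205] phi 88.3 len 0.0803 off 0.001
t58.2 [0.4304 0.3203 0.1393] gap 0.350 F [ 0.6001  0.0405 -2.7224] q [ 0.4213  0.4277  1.5875 -0.      1.1279  0.4518]
gap before 0.34795970921446884
t60.6 [0.5281 0.0563 0.0371] gap 0.349 F [-0.2201  0.1233 -0.8524] q [-0.1146  0.5617  1.6896  0.      0.8902  1.4562]
True
```

View pics/scene6.png

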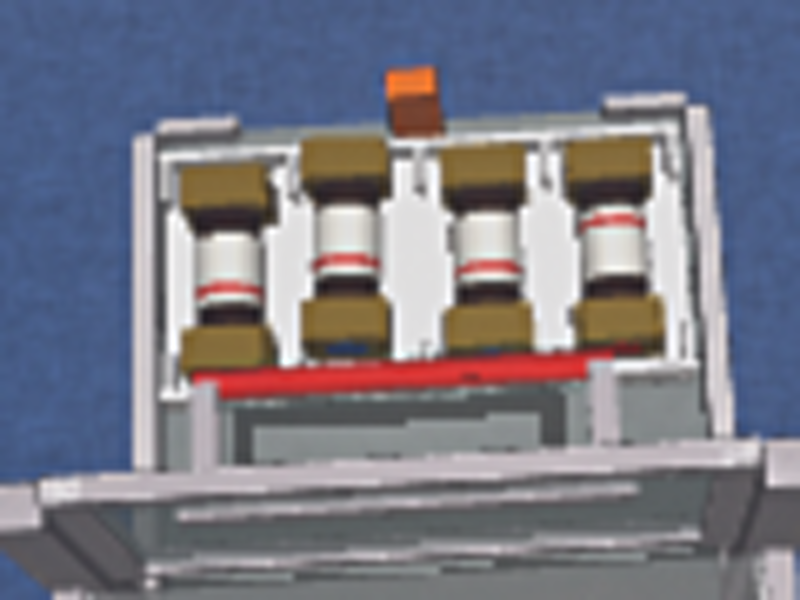

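Scene crop: all four are in cells, though cell 2's cartridge (top cap at y≈138) sits a bit nearer the robot than the others. Checking from the top.

View pics/top6.png

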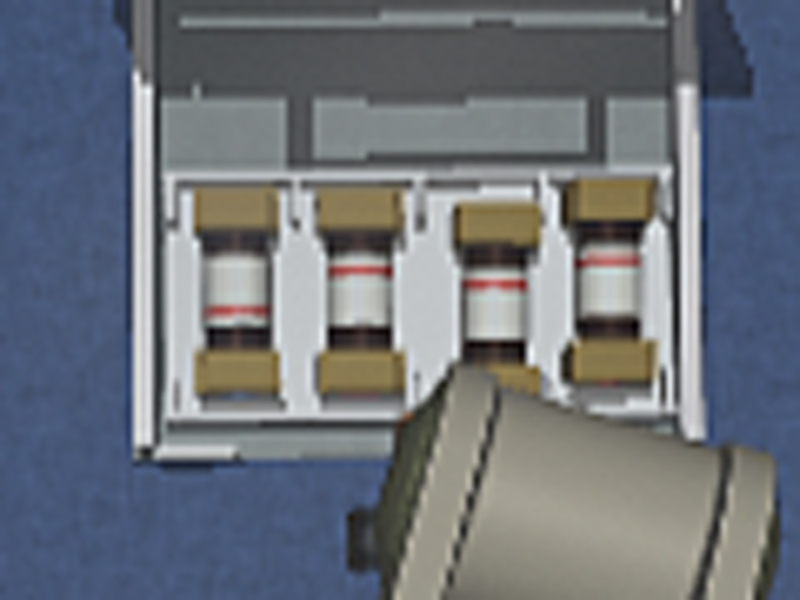

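Cell 2's cartridge is ~8 mm toward the robot. I'll clear the arm and triangulate its caps to see whether it lies flat.

```bash
python3 - <<'E'
from h import *
env.reach([.35,-.30,.22],quat(0,90,1))
F={n:eyes.grab_frame(n) for n in("top","scene")}
for n in F: np.savez(f"pics/{n}7.npz",**F[n])
C={n:[(c,a) for c,a in caps(F[n]) if (240<c[0]<350 and 165<c[1]<225 if n=="top" else 200<c[0]<300 and 205<c[1]<260)] for n in F}
print(C)
im=[cv2.resize(F[n]["frame"][r][...,::-1],(800,300),interpolation=cv2.INTER_CUBIC) for n,r in(("top",np.s_[170:215,240:360]),("scene",np.s_[205:250,190:310]))]
cv2.imwrite("pics/c7.png",np.vstack(im))
E
```

```text
{'top': [([326.0, 179.5], 78), ([268.6, 180.5], 30), ([288.5, 181.0], 60), ([309.2, 183.2], 70), ([326.3, 203.5], 74), ([270.4, 205.1], 69), ([288.8, 205.2], 79), ([309.1, 207.1], 84), ([299.0, 213.5], 28)], 'scene': [([241.0, 218.6], 79), ([261.9, 219.5], 78), ([280.8, 218.5], 77), ([223.1, 222.6], 79), ([241.2, 242.3], 89), ([282.6, 242.4], 85), ([263.3, 243.3], 86), ([223.3, 246.7], 83)]}
```

View pics/c7.png

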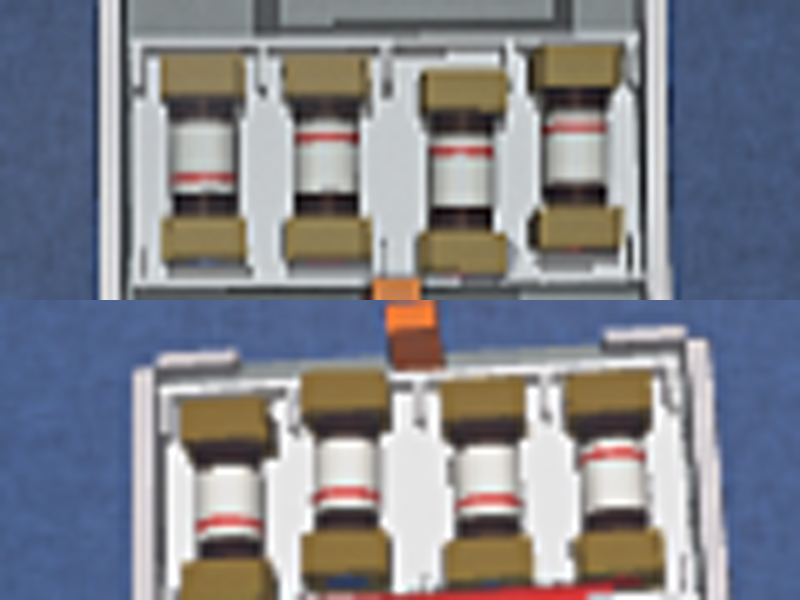

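```bash
python3 - <<'E'
from h import *
T,S=[dict(np.load(f"pics/{n}7.npz")) for n in("top","scene")]
for n,a,b in(("1f",(326,179.5),(223.3,246.7)),("1n",(326.3,203.5),(223.1,222.6)),("2f",(309.2,183.2),(241.2,242.3)),("2n",(309.1,207.1),(241,218.6)),
 ("3f",(288.5,181),(263.3,243.3)),("3n",(288.8,205.2),(261.9,219.5)),("4n",(270.4,205.1),(280.8,218.5))): print(n,tri(T,S,a,b))
E
```

```text
1f [ 0.5717 -0.0687  0.0491]
1n [ 0.4922 -0.0683  0.0495]
2f [ 0.56   -0.0129  0.0468]
2n [ 0.481  -0.0114  0.0465]
3f [0.5676 0.0559 0.0481]
3n [0.4877 0.0554 0.0461]
4n [0.4884 0.1162 0.0478]
```

All four lie level (both caps of each at equal height) and inside their cells. Now I'll take the tab slightly higher, clear of the caps, and slide the carrier home.

```bash
python3 - <<'E'
from h import *
p=tabtcp(.459,.082)
env.reach([p[0],HY,.2],O25); print(env.movel(p,.1,guard=10)); st()
env.close_gripper(60); st()
print(env.movel(tabtcp(.60,.082),.08,guard=20)); st()
print(env.movel(tabtcp(.722,.082),.06,guard=14)); st()
F={n:eyes.grab_frame(n) for n in("top","scene")}
im=[cv2.resize(F[n]["frame"][r][...,::-1],(800,300),interpolation=cv2.INTER_CUBIC) for n,r in(("top",np.s_[80:155,220:380]),("scene",np.s_[260:350,180:340]))]
cv2.imwrite("pics/c8.png",np.vstack(im))
E
```

```text
False
t68.0 [0.4764 0.0256 0.0744] gap 0.998 F [0.0644 0.3091 0.0862] q [-0.3874  0.523   2.5263  2.7359  1.0501 -1.5311]
t68.6 [0.4762 0.0257 0.0741] gap 0.267 F [-3.0175 -0.8319  3.5884] q [-0.3875  0.5239  2.5265  2.7359  1.0509 -1.5312]
False
t70.5 [0.6171 0.0259 0.0742] gap 0.271 F [-4.3452  0.8994  4.4976] q [-0.2388  0.6025  2.1364  2.8202  0.7472 -1.4337]
True
t72.2 [0.7316 0.026  0.0742] gap 0.266 F [-4.9627  0.1363  4.793 ] q [-0.1825  0.7248  1.8054  2.8153  0.5405 -1.3659]
```

View pics/c8.png

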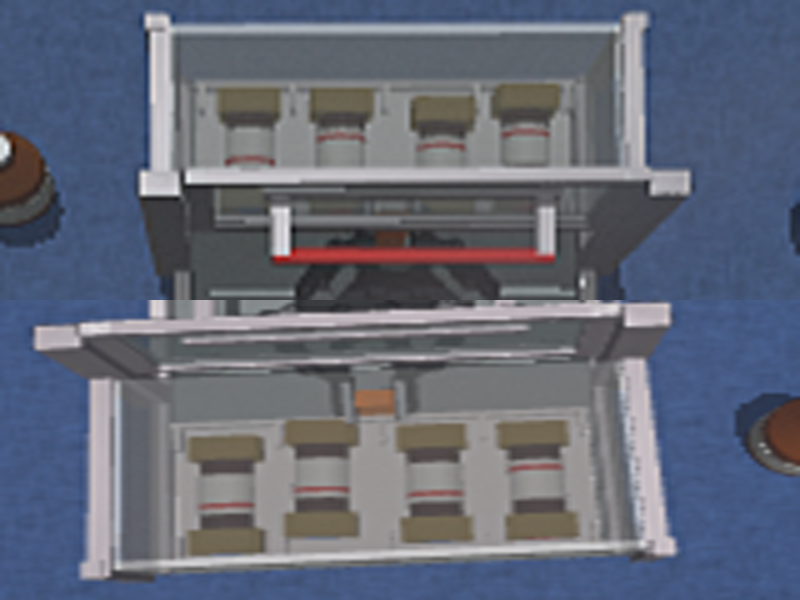

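The carrier is home at its stop (tab x≈0.714 against 0.7138 expected), with all four still flat in their cells. I'll release, give one gentle confirming push, then lower the sash.

```bash
python3 - <<'E'
from h import *
env.release(); env.movel(tabtcp(.62,.082),.12); env.close_gripper(30)
c=lambda x:[x,HY,.078]
env.movel(c(.67),.1); print("push",env.movel(c(.715),.04,guard=10)); st()
env.movel(c(.56),.15)
o=down([.6,HY,.34],0)
print([kinematics.ik(np.array([.646,HY,z]),o) is not None for z in(.33,.28,.126)])
env.reach([.54,HY,.34],o); env.movel([.645,HY,.34],.15); env.movel([.645,HY,.29],.1,guard=10); st()
print("press",env.movel([.645,HY,.118],.05,guard=22)); st()
E
```

```text
push True
t76.0 [0.7043 0.0259 0.0779] gap 0.003 F [-8.5811 -0.6064  5.9679] q [-0.1938  0.684   1.8871  2.8168  0.5808 -1.3789]
[True, True, True]
t81.0 [0.6451 0.0257 0.291 ] gap -0.003 F [1.1107 0.5532 0.0081] q [-0.1413  0.5678  0.968   0.      1.6044  1.4294]
press True
t84.0 [0.6452 0.0257 0.1259] gap 0.004 F [-1.6977 -0.3271  6.3614] q [-0.1413  0.6662  1.233  -0.0002  1.2415  1.4295]
```

```bash
python3 - <<'E'
from h import *
env.movel([.645,HY,.22],.1); env.movel([.5,HY,.3],.2); env.release(); env.reach([.35,.3,.3],quat(0,90,1)); st()
F={n:eyes.grab_frame(n) for n in("top","scene")}
im=[cv2.resize(F[n]["frame"][r][...,::-1],(800,300),interpolation=cv2.INTER_CUBIC) for n,r in(("top",np.s_[80:155,220:380]),("scene",np.s_[250:350,180:340]))]
cv2.imwrite("pics/c9.png",np.vstack(im))
E
```

```text
t88.0 [0.3506 0.2995 0.2999] gap 0.996 F [-1.0225 -0.3982  0.3767] q [ 0.452   0.1261  1.5523 -0.0003  1.4632  2.0237]
```

View pics/c9.png

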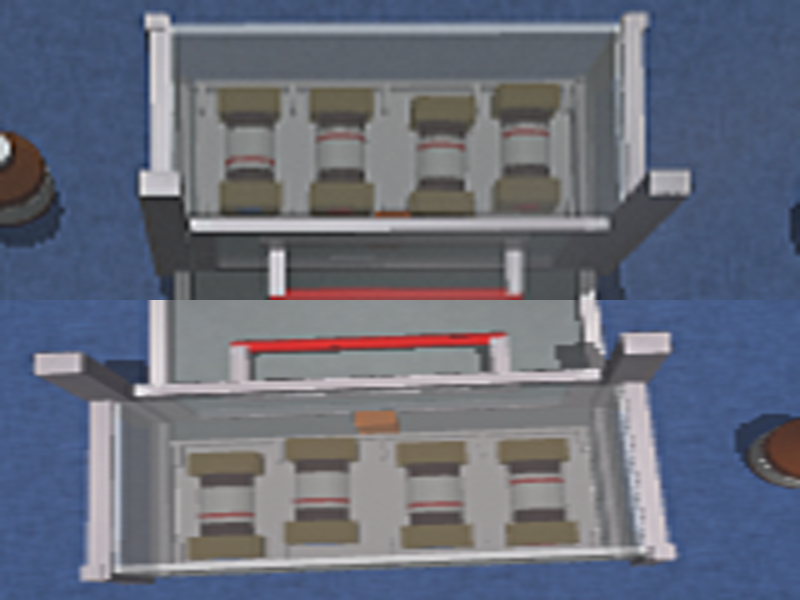

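The sash is fully down (handle at top crop y≈294, as at the start), the carrier is home with its tab behind the pane, and all four cartridges lie flat in their cells.

```bash
python3 -c "
from h import *
print(job.hand_in())"
```

```text
the job is handed in; nothing more can be done
None
```

The job is handed in at about 88 s on the robot's clock: all four cartridges lie flat, one to a cell, the carrier is home against the hatch's back, the sash is fully down and everything is released; one sits about 7 mm off the middle of cell 2, within its play.

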